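Fit the drill chuck into the tilted work-head spindle

ROBOT

A 6-joint arm with a two-finger parallel gripper is mounted at the origin on a cart in front of the work surface, level with it; the furniture and walls round the work are solid. World frame = base frame: x ahead of the robot, y to its left, z up, the work surface at z = 0. Lengths are in mm, angles in rad, forces in N, time in s.
With the tool pointing down it reaches from about 400 to 925 mm from the base axis. Payload 12.5 kg.
Tool frame: the origin (TCP) lies midway between the tips of the shut fingers; the grasp point (between the pads) lies 19 mm behind it (env.pinch_z is the distance from the TCP to the grasp point, in mm); z points along the fingers, y is the line along which they close (so a half turn about z gives the same grasp; the last joint's range is limited). The gripper opens to 95 mm and grips with 3 to 60 N. Pads are 20 mm wide; open, the fingers measure 119 mm over their backs; the gripper's body (75 mm by 180 mm) begins 59 mm behind the grasp point.
Start: joints at [-1.303, 0.491, 1.559, -0, 1.092, -0.106], TCP at [228.246, -581.851, 214.661] pointing down, gripper open.
Joint ranges: [-3.1, 3.1], [-0.84, 2.19], [0.05, 2.79], [-1.13, 4.28], [0.06, 2.93], [-2.69, 2.69]. Speed limits (rad/s): [2.22, 2.22, 2.79, 3.14, 3.14, 3.14].

INTERFACE

Orientations are given as [roll, pitch, yaw] about the fixed x, y, z axes, in that order (R = Rz(yaw) Ry(pitch) Rx(roll)).
In Python, from cell import readout, eyes, job_done, env gives the robot as it stands.
- The arm moves only by the shell command python3 -m jog 'ROWS'. ROWS is a JSON object of lists of equal length, an entry for each row: "dp": the shift along the tool's x, y, z in mm, a list of three; "twist": the turn about the tool's z in degrees; "claw": the closure, from -1 (fully open) to 1 (shut). A call has 1 to 8 rows; each row is the pose to reach, as a shift and turn from the pose commanded when the call began, along the tool's axes at that moment; what a row does not reach only later rows make up. A row lasts 1/12 s, in which the tool goes at most 41.7 mm and 7.16 degrees, less where a joint would pass 70% of its speed; a pose out of reach is approached as far as the arm can. A call with a gripper value outside its range is refused whole. The fingers move at their own pace and stop on an object; the grip force is fixed at half the most. Time passes only in rows, so rows that repeat a pose let the fingers close. It gives the time, the measured TCP pose, the force and the opening at its end, in the units of the state.
- readout.state(): the state, without advancing time (a new reading comes with each control period).
- eyes.read_camera(name): name is "scene" or "top" or "wrist"; returns the picture (384x512x3 uint8, red, green, blue); there is no depth.
- eyes.camera_model(name): a dict with "intrinsics" (3x3 intrinsics, pixels), "R" (3x3) and "t" (3): a world point X has camera coordinates R X + t. Camera axes: x right, y down, z forward; pixel columns grow to the right and rows downward; lengths in mm; the calibration is good to about 2 mm. The wrist camera is an equidistant fisheye: a pixel r from the principal point sees the ray r / f radians off the axis. A picture is of the moment at which its call begins: read the wrist's pose just before it. camera_model takes no time and is no camera call; for the wrist camera it gives the pose at the moment of the call.
- job_done(): hands the job in, once; it reports no verdict.
The state is a dict: "t": time; "joints": joint angles; "qvel": joint speeds; "tau": joint torques, N m; "eef_pos": TCP position; "tcp_rot": TCP orientation; "ft_force": force on the tool from outside, world axes, zero at the start; "moment": the same for the moment, N m; "opening": opening from 0.0 (shut) to 1.0 (fully open).
Only numpy, scipy, OpenCV 4.12 (cv2) and the standard library are available. Lean on these libraries where they do the work, as an engineer would, in place of code of your own. Each camera call takes 0.05 s, during which the arm holds its last target. There are 200 camera calls.

TASK

Take the steel drill chuck out of the wooden rack and fit it into the spindle of the green tilting work head: put its tapered shank into the spindle with the two slots of its flange over the two drive dogs, lower it in gently (do not drop it) until the flange sits fully home on the spindle face, then let go. Leave the brass-tipped centre in its place in the rack and do not disturb the bead jar, the screwdriver or the spool.

Things in the scene. Friction and masses are not known exactly. Their poses are not given: they have to be found in the camera images.
- chuck_grip (a point): steel drill chuck (loose, 0.25 to 0.45 kg), upright in one hole of the rack; point on its axis, at mid grip: a 34 mm round with two flats 26 mm apart facing the chuck's own +y and -y, from 24 mm below to 12 mm above this point; above it a dark nose, at most 24 mm in diameter, ends 31 mm above this point. Own z points up. Below: flange 56 mm in diameter, its top 24 mm under this point
- chuck_face (a point): centre of the underside of the chuck's 10 mm thick flange, 34 mm below chuck_grip, same axes; rests on the rack's top. Two drive slots, 12 mm wide, run in from the rim to 16.5 mm from the axis at the chuck's own +x and -x (it fits either way round). Below it the tapered shank: 40 mm long, 24 mm in diameter at the flange, about 11 mm at its end
- spindle_face (a point): centre of the flat face (62 mm in diameter) of the steel spindle, at the mouth of its socket: 25.6 mm in diameter there, 44 mm deep, same 7:24 taper as the shank, 0.8 mm clearance all round when home. Own z points out along the axis, up and leaning to the robot, 25 to 40 degrees from vertical. Two dark drive dogs at its own +x and -x: 8 mm wide, 9 mm high, 19 to 29 mm from the axis
- work_head: green work head fixed on the bench, base 130 x 130 x 14 mm, origin at the centre of its underside. It carries the spindle between two cheeks, 100 mm over their outsides (134 mm over the lock knobs), 117 mm high. Its tilt is clamped; the spindle is braked and slips only above about 0.4 N m
- tool_rack: fixed wooden rack, 80 x 200 x 56 mm, origin at the centre of its underside; two holes 28 mm in diameter, 50 mm deep, at 55 mm either way along its own y; the chuck stands in one and the centre in the other
- centre_mid (a point): lathe centre with a brass cone tip, dark steel flange of 56 mm and the same shank, standing in the other hole of the rack; this point is on its axis at the top of its flange, 10 mm above the rack's top; the tip ends 38 mm higher. Leave it there
- bead_jar: glass jar of pink beads with a lid, 44 mm in diameter, 52 mm tall, standing on the bench; origin at the centre of its underside. Leave it alone
- driver: screwdriver with an orange handle, 157 mm long, 18 mm high, lying on the bench along its own y; origin under its middle. Leave it alone
- spool: spool of teal thread, 44 mm in diameter, 46 mm tall, standing on the bench; origin at the centre of its underside. Leave it alone

How it is judged (in metres and radians):
On the way:
1. the drill chuck is lifted clear of the rack (distance of chuck_face from where it was at the start of the episode above 0.06 m), for 0.1 s.
At the end, for the whole second after the job is handed in: The drill chuck's flange rests on the spindle face (flange centre within 4.5 mm of the face centre, axes within 4 degrees, slots over the dogs within 10 degrees), at rest and released; the centre is still in its hole (distance between chuck_face and spindle_face below 0.0045 m and angle between the z axis of chuck_face and the z axis of spindle_face, either way round below 0.07 rad and angle between the x axis of chuck_face and the x axis of spindle_face, either way round below 0.17 rad and linear speed of chuck below 0.02 m/s and distance of centre_mid from where it was at the start of the episode below 0.02 m); the robot touches nothing.
It fails at once if the chuck is dropped or slammed into the spindle (faster than 0.35 m/s within 40 mm of its seat) (distance between chuck_face and spindle_face below 0.04 m and linear speed of chuck above 0.35 m/s).
It fails at once if the centre is moved more than 20 mm (distance of centre_mid from where it was at the start of the episode above 0.02 m).
It fails at once if the bead jar is moved more than 30 mm (distance of bead_jar from where it was at the start of the episode above 0.03 m).
It fails at once if the screwdriver is moved more than 30 mm (distance of driver from where it was at the start of the episode above 0.03 m).
It fails at once if the spool is moved more than 30 mm (distance of spool from where it was at the start of the episode above 0.03 m).
It also fails if it takes over 40 s, if anything falls off the work surface, if the arm or the gripper's body presses on something with over 40 N, if the wrist force passes 120 N, or if a joint passes its speed limit or range.

## Working session

There is one attempt and no reset: what is moved stays moved. The work goes in short steps, Python scripts to look and compute and a shell command to move; the robot and the scene stay as the last step left them, time stands still between calls to the robot, and variables do not carry over. Pictures are saved under pics/ and viewed, on a budget of 10 in all, crops included, one or two more only if the job needs it, and the job is handed in when it is done.

```bash
ls; mkdir -p pics
python3 - <<'E'
from cell import readout, eyes, env
import cv2, numpy as np
s=readout.state(); print(s)
ims=[eyes.read_camera(n) for n in("scene","top")]
for n,i in zip(("scene","top"),ims):
    cv2.imwrite(f"pics/{n}0.png",i[:,:,::-1]); m=eyes.camera_model(n); print(n,m)
    cv2.imwrite(f"pics/{n}0b.png",cv2.resize(i[:,:,::-1],(800,600),interpolation=cv2.INTER_CUBIC))
E
```

```text
pics
{'t': 0.0, 'joints': array([-1.30263617e+00,  4.91535817e-01,  1.55943188e+00, -1.44357391e-05,
        1.09170600e+00, -1.05595550e-01]), 'qvel': array([ 0.00178215, -0.0016053 ,  0.00089511,  0.00057613,  0.00070557,
       -0.00026146]), 'tau': array([-2.44051280e-04, -6.12645292e+01, -2.58180857e+01,  6.92697521e-02,
        4.82410484e-02, -1.24966509e-04]), 'eef_pos': array([ 228.15366143, -581.61312541,  214.08255077]), 'tcp_rot': array([-3.14051628e+00, -1.01209170e-04,  3.73762315e-01]), 'ft_force': array([-0.05080548, -0.35925455,  0.13502575]), 'moment': array([ 0.0157344 , -0.0320962 ,  0.03511248]), 'opening': 0.9968261074637189}
scene {'intrinsics': array([[386.91772858,   0.        , 255.71635366],
       [  0.        , 386.91772858, 196.44283109],
       [  0.        ,   0.        ,   1.        ]]), 'R': array([[-0.8323059 , -0.55410607,  0.01527575],
       [-0.2740204 ,  0.38732999, -0.8802774 ],
       [ 0.48185029, -0.73684594, -0.47421341]]), 't': array([471.57403818, 226.23568881, 790.05584387])}
top {'intrinsics': array([[353.09588238,   0.        , 257.67848429],
       [  0.        , 353.09588238, 194.42985476],
       [  0.        ,   0.        ,   1.        ]]), 'R': array([[-0.00790778, -0.99989231,  0.01236306],
       [-0.98998318,  0.00608536, -0.14105414],
       [ 0.14096372, -0.01335464, -0.98992469]]), 't': array([  35.30650566,  570.25356823, 1113.39268573])}
```

View pics/scene0b.png

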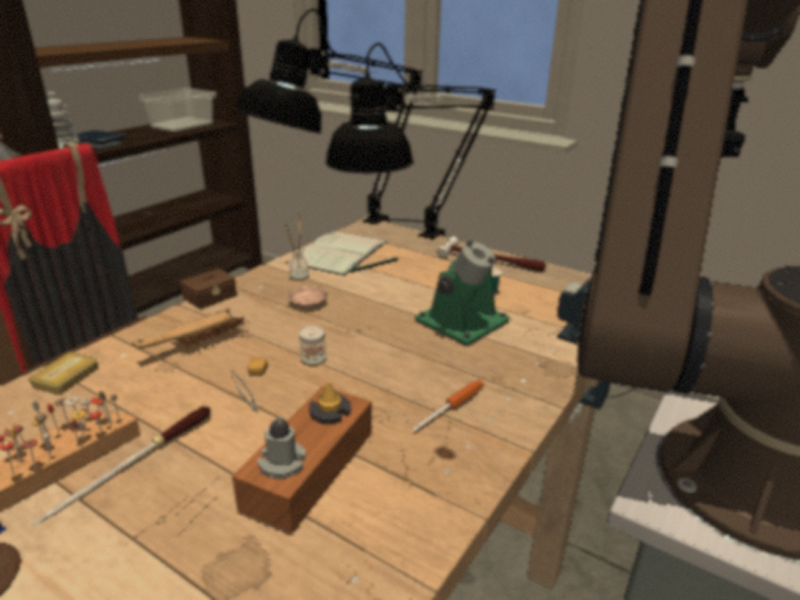

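View pics/top0b.png

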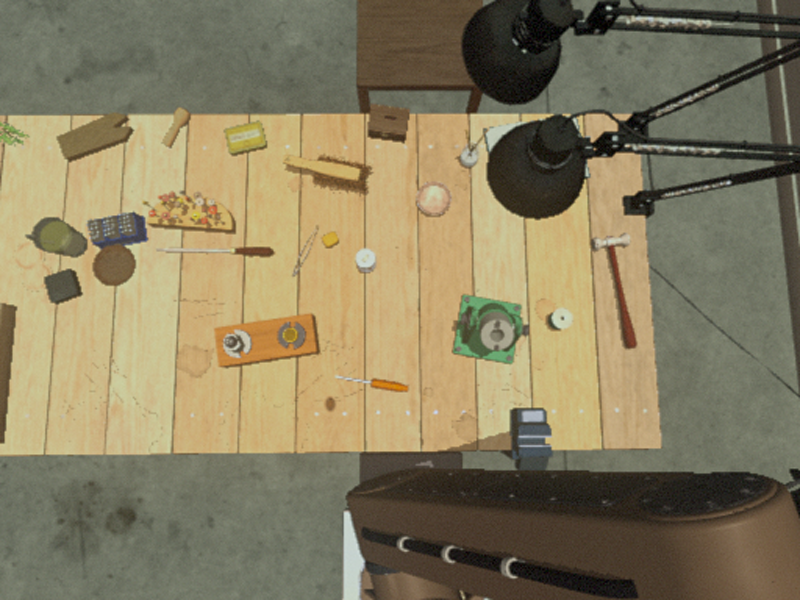

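The first views show the chuck in the left hole of the rack (top view 236,342), the centre at (291,335), and the spindle face at about (497,333). I'll check the move command's usage next and measure these points.

```bash
python3 -m jog --help 2>&1 | head -40
cat > h.py <<'E'
import numpy as np, cv2
from cell import readout, eyes, env
def ray(name,uv,m=None):
    m=m or eyes.camera_model(name); K,R,t=m["intrinsics"],m["R"],m["t"]
    x=(np.array(uv,float)-K[:2,2])/[K[0,0],K[1,1]]
    if name=="wrist":
        r=np.linalg.norm(x); d=np.array([*(x/max(r,1e-9)*np.sin(r)),np.cos(r)])
    else: d=np.array([*x,1.])
    d/=np.linalg.norm(d)
    return -R.T@t, R.T@d
def atz(name,uv,z,m=None):
    o,d=ray(name,uv,m); return o+d*(z-o[2])/d[2]
def tri(rays):
    A=sum(np.eye(3)-np.outer(d,d) for o,d in rays); b=sum((np.eye(3)-np.outer(d,d))@o for o,d in rays)
    p=np.linalg.solve(A,b); return p,[np.linalg.norm(np.cross(d,p-o)) for o,d in rays]
def proj(name,P,m=None):
    m=m or eyes.camera_model(name); K,R,t=m["intrinsics"],m["R"],m["t"]
    c=R@np.array(P,float)+t
    if name=="wrist":
        th=np.arctan2(np.hypot(c[0],c[1]),c[2]); n=c[:2]/max(np.hypot(c[0],c[1]),1e-9)*th
    else: n=c[:2]/c[2]
    return n*[K[0,0],K[1,1]]+K[:2,2]
E
python3 - <<'E'
from h import *
S=.64
np.set_printoptions(precision=1,suppress=True)
for n,uv,z in [("nose",(236,341),121),("ctip",(291,334),104),("spoolTop",(560,319),46),("jarTop",(365,259),52),("driver",(372,383),9)]:
    print(n,atz("top",np.array(uv)*S,z))
for uv in [(215,328),(312,314),(318,353),(222,367)]: print("rack",atz("top",np.array(uv)*S,56))
for uv in [(461,295),(523,302),(514,363),(453,354)]: print("base",atz("top",np.array(uv)*S,14))
for z in(100,120,140):print("spin",atz("top",np.array((497,333))*S,z))
print("scene nose",tri([ray("top",np.array((236,341))*S),ray("scene",np.array((279,424))*S)]))
print("spin",tri([ray("top",np.array((497,333))*S),ray("scene",np.array((477,252))*S)]))
i=[cv2.imread(f"pics/{n}0.png") for n in("top","scene")]
a=cv2.resize(i[0][180:240,280:350],(490,420),interpolation=cv2.INTER_CUBIC)
b=cv2.resize(i[1][145:225,260:330],(310,354),interpolation=cv2.INTER_CUBIC)
c=np.zeros((420,800,3),np.uint8);c[:,:490]=a;c[:354,490:]=b
cv2.imwrite("pics/crop1.png",c)
E
```

```text
invalid input: not JSON, or not a number
nose [488.9 352.4 121. ]
ctip [503.1 250.7 104. ]
spoolTop [ 535.7 -295.7   46. ]
jarTop [663.9 109.4  52. ]
driver [407.   96.6   9. ]
rack [520.7 414.8  56. ]
rack [548.2 217.7  56. ]
rack [468.3 204.3  56. ]
rack [441.5 397.5  56. ]
base [592.5 -94.5  14. ]
base [ 576.5 -227.4   14. ]
base [ 446.5 -203.3   14. ]
base [466.4 -74.7  14. ]
spin [ 502.7 -153.4  100. ]
spin [ 500.9 -149.7  120. ]
spin [ 499.2 -146.   140. ]
scene nose (array([493.9, 360.3, 104.1]), [np.float64(4.646505749415621), np.float64(4.646505749415564)])
spin (array([ 499.6, -144. ,  148.1]), [np.float64(1.2073008152959637), np.float64(1.2073008152958737)])
```

View pics/crop1.png

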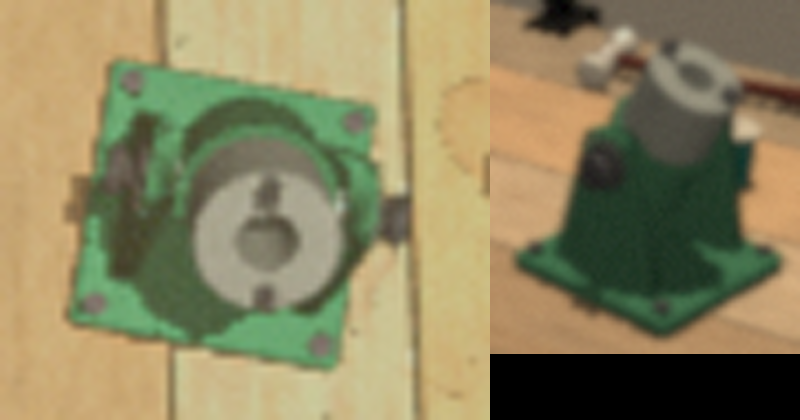

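The crop shows the spindle face at crop (267,240) and its dogs at (267,190) and (264,297). The dogs lie nearly in the lean plane. Next I'll get the wrist camera geometry and plan a look over the head.

```bash
cat >> h.py <<'E'
from scipy.spatial.transform import Rotation as Ro
def Rt(s=None): s=s or readout.state(); return Ro.from_euler('xyz',s["tcp_rot"]).as_matrix()
def go(P,yaw=None):
    s=readout.state(); R=Rt(s); dp=R.T@(np.array(P,float)-s["eef_pos"])
    tw=None
    if yaw is not None: tw=(-(yaw-np.degrees(s["tcp_rot"][2]))+180)%360-180
    print("dp",dp.round(1),"twist",tw, "rows",np.linalg.norm(dp)/41.7)
E
python3 - <<'E'
from h import *
np.set_printoptions(precision=3,suppress=True)
m=eyes.camera_model("wrist");s=readout.state();R=Rt(s)
print(m["intrinsics"]);print("cam pos in tool",R.T@(-m["R"].T@m["t"]-s["eef_pos"]));print("cam axes in tool\n",R.T@m["R"].T)
go((440,-150,330),0)
E
```

```text
[[297.319   0.    257.311]
 [  0.    297.319 186.448]
 [  0.      0.      1.   ]]
cam pos in tool [  81.642    0.027 -169.306]
cam axes in tool
 [[-0.    -0.958 -0.287]
 [ 1.    -0.     0.001]
 [-0.001 -0.287  0.958]]
dp [ 354.8 -324.6 -115.5] twist 21.41719079045322 rows 11.859807544725564
```

```bash
python3 -m jog '{"dp":[[30,-27,-20],[60,-54,-40],[90,-81,-60],[120,-108,-80],[150,-135,-100],[180,-162,-115],[210,-190,-115],[210,-190,-115]],"twist":[3,6,9,12,15,18,21.4,21.4],"claw":[-1,-1,-1,-1,-1,-1,-1,-1]}'
python3 - <<'E'
from h import *
go((440,-150,330),0)
E
```

```text
t: 0.77
eef_pos: [355.5, -324.8, 331.0]
tcp_rot: [3.141, -0.002, -0.002]
ft_force: [0.9, -0.9, 0.3]
opening: 0.999
dp [  84.2 -175.     0.9] twist -0.09916717748788528 rows 4.656458626058257
```

```bash
python3 -m jog '{"dp":[[17,-35,0],[34,-70,0],[51,-105,0],[68,-140,0],[84,-175,0],[84,-175,0],[84,-175,0]],"twist":[0,0,0,0,0,0,0],"claw":[-1,-1,-1,-1,-1,-1,-1]}'
python3 - <<'E'
from h import *
m=eyes.camera_model("wrist"); i=eyes.read_camera("wrist")[:,:,::-1]
import pickle; pickle.dump((m,i),open("w1.pkl","wb"))
print(proj("wrist",(500,-146,145),m))
cv2.imwrite("pics/w1.png",cv2.resize(i,(800,600),interpolation=cv2.INTER_CUBIC))
E
```

```text
t: 1.35
eef_pos: [438.7, -151.6, 329.5]
tcp_rot: [-3.142, 0.0, 0.004]
ft_force: [0.2, -0.3, 1.2]
opening: 0.999
[252.61821676 117.09816247]
```

View pics/w1.png

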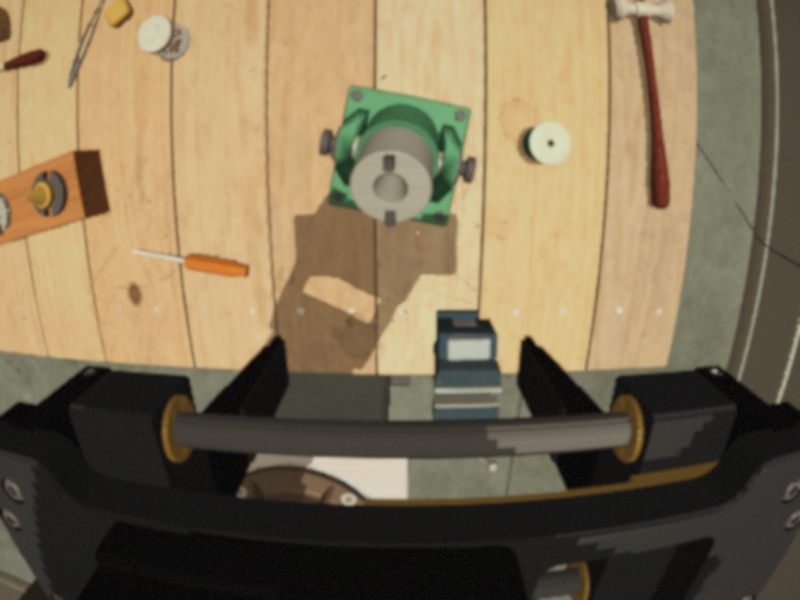

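The wrist view shows the face centre at about (391,187), dogs at (390,162) and (390,218), and knobs at (327,142) and (468,168). I'll view an enlarged crop to measure these better.

Run:
```python
from h import *
import pickle; m,i=pickle.load(open("w1.pkl","rb"))
cv2.imwrite("pics/w1c.png",cv2.resize(i[50:150,200:310],(770,700),interpolation=cv2.INTER_CUBIC)[:600])
```

```text
(no output)
```

View pics/w1c.png

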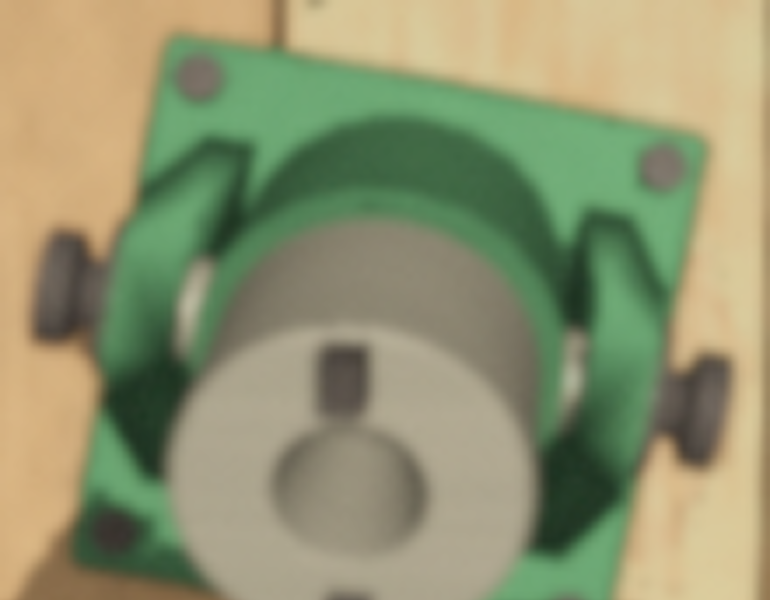

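```bash
cat > fit.py <<'E'
from h import *
import pickle
from scipy.optimize import least_squares
def frame(p):
    a,th,ps=np.radians(p[3:6]); l=np.array([-np.cos(a),-np.sin(a),0]); h=np.array([np.sin(a),-np.cos(a),0])  # l: lean dir (toward robot)
    z=l*np.sin(th)+np.array([0,0,np.cos(th)]); x0=-(l*np.cos(th)-np.array([0,0,np.sin(th)])); y0=np.cross(z,x0)
    x=np.cos(ps)*x0+np.sin(ps)*y0; return np.array(p[:3]),np.c_[x,np.cross(z,x),z]
def hullc(name,m,c,F,s):
    P=[c+F@[s*r,w,h] for r in(19,29) for w in(-4,4) for h in(0,9)]
    q=cv2.convexHull(np.array([proj(name,X,m) for X in P],np.float32)); M=cv2.moments(q); return np.array([M["m10"],M["m01"]])/M["m00"]
def circ(name,m,c,F,r):
    t=np.linspace(0,2*np.pi,181); return np.array([proj(name,c+F@[r*np.cos(a),r*np.sin(a),0],m) for a in t])
E
python3 - <<'E'
from fit import *
np.set_printoptions(precision=1,suppress=True)
m,i=pickle.load(open("w1.pkl","rb")); mt=eyes.camera_model("top"); it=cv2.imread("pics/top0.png")
# dark blobs
def blobs(im,x0,x1,y0,y1,thr):
    g=im[y0:y1,x0:x1].max(2); g=cv2.resize(g,None,fx=4,fy=4,interpolation=cv2.INTER_CUBIC)
    n,l,st,ce=cv2.connectedComponentsWithStats((g<thr).astype(np.uint8))
    return [(c/4+[x0-.375,y0-.375],s[4]/16) for c,s in zip(ce[1:],st[1:]) if s[4]>40]
for b in blobs(i,238,262,94,148,125): print("w",b)
for b in blobs(it,308,328,195,230,130): print("t",b)
w=lambda u,v:np.array([u/7+200-.43,v/7+50-.43])
for uv in [(62,287),(708,410)]: print("knob",atz("wrist",w(*uv),95,m))
A,B=[atz("wrist",w(*uv),95,m) for uv in [(62,287),(708,410)]]; d=A-B; print("knob axis yaw",np.degrees(np.arctan2(-d[0],d[1])),np.linalg.norm(d))
for uv in [(198,77),(662,166),(112,530)]: print("screw",atz("wrist",w(*uv),16,m))
E
```

```text
w (array([248.5, 104.1]), np.float64(75.0625))
w (array([241.4, 115.9]), np.float64(21.6875))
w (array([258.2, 119.4]), np.float64(28.4375))
w (array([249.2, 140. ]), np.float64(68.375))
w (array([239.1, 143.9]), np.float64(21.1875))
t (array([315.8, 200.5]), np.float64(169.3125))
t (array([318.4, 211.6]), np.float64(51.6875))
t (array([311.7, 223.6]), np.float64(52.125))
t (array([324.7, 222.3]), np.float64(18.625))
t (array([325.2, 228.5]), np.float64(5.5625))
knob [534.1 -85.6  95. ]
knob [ 510.3 -210.3   95. ]
knob axis yaw -10.798749837557517 126.87186890353465
screw [ 585.2 -104.4   16. ]
screw [ 565.1 -210.3   16. ]
screw [479.6 -83.8  16. ]
```

```bash
cat > fit1.py <<'E'
from fit import *
np.set_printoptions(precision=2,suppress=True)
m,i=pickle.load(open("w1.pkl","rb")); mt=eyes.camera_model("top")
w=lambda u,v:np.array([u/7+200-.43,v/7+50-.43]); t=lambda u,v:np.array([u/7+280-.43,v/7+180-.43])
def res(p):
    c,F=frame(p); r=[]
    r+=list(hullc("wrist",m,c,F,1)-[248.5,104.1]); r+=list(hullc("wrist",m,c,F,-1)-[249.2,140.])
    C=circ("wrist",m,c,F,31); r+=[C[:,0].min()-w(166,0)[0],C[:,0].max()-w(541,0)[0],C[:,1].min()-w(0,323)[1]]
    H=circ("wrist",m,c,F,12.8); r+=[H[:,0].min()-w(272,0)[0],H[:,0].max()-w(427,0)[0],H[:,1].min()-w(0,427)[1],H[:,1].max()-w(0,557)[1]]
    C=circ("top",mt,c,F,31); r+=[C[:,0].min()-t(192,0)[0],C[:,0].max()-t(345,0)[0],C[:,1].max()-t(0,312)[1]]
    r+=list(hullc("top",mt,c,F,1)-t(267,192)); r+=list(hullc("top",mt,c,F,-1)-t(264,297))
    return np.array(r+[(p[3]+10.8)*.5])
for th in(25,40):
    s=least_squares(res,[500,-148,145,-10.8,th,0],x_scale=[5,5,5,3,5,5]); print(s.x,s.cost); print(s.fun)
c,F=frame(s.x); print(F); np.save("spin.npy",s.x)
J=s.jac; print("sd",np.sqrt(np.diag(np.linalg.inv(J.T@J)))*.7)
E
python3 fit1.py
```

```text
[ 497.04 -142.74  154.25  -10.66   27.78  -14.97] 97.55738725286199
[ 9.55  1.71 -8.01 -2.61 -0.12 -0.26  0.49  0.24  0.18 -0.09  0.21  0.18
 -0.26 -0.99  4.17  0.11 -3.1  -1.17  0.07]
[ 496.35 -142.65  150.84  -10.83   23.29   13.29] 2.867515109717254
[-0.7  -0.81  1.42  0.09  0.1  -0.53  0.27  0.33  0.07  0.02  0.93 -0.01
 -0.55 -0.38 -0.06 -0.62  0.65  0.02 -0.01]
[[ 0.92 -0.02 -0.39]
 [ 0.06  1.    0.07]
 [ 0.38 -0.09  0.92]]
sd [ 0.31  0.24  4.43  1.4   3.39 83.77]
```

```bash
python3 -m jog '{"dp":[[10,-36,20],[20,-72,50],[30,-108,80],[40,-144,100],[40,-180,100],[40,-180,100]],"twist":[0,0,0,0,0,0],"claw":[-1,-1,-1,-1,-1,-1]}'
python3 - <<'E'
from h import *
m=eyes.camera_model("wrist"); i=eyes.read_camera("wrist")[:,:,::-1]
import pickle; pickle.dump((m,i),open("w2.pkl","wb"))
a=proj("wrist",(490,-145,120),m); print(a)
b=proj("wrist",(489,355,90),m); print(b)
x,y=int(max(0,min(a[0]-50,512-105))),int(a[1]-55); print(x,y)
c1=cv2.resize(i[y:y+100,x:x+105],(630,600),interpolation=cv2.INTER_CUBIC)
cv2.imwrite("pics/w2c.png",c1)
E
```

```text
t: 1.9
eef_pos: [477.6, 29.5, 227.7]
tcp_rot: [-3.141, 0.004, 0.001]
ft_force: [-0.3, -1.0, 0.2]
opening: 1.001
[420.51261891 174.08287581]
[ 18.60397021 170.79189339]
370 119
```

View pics/w2c.png

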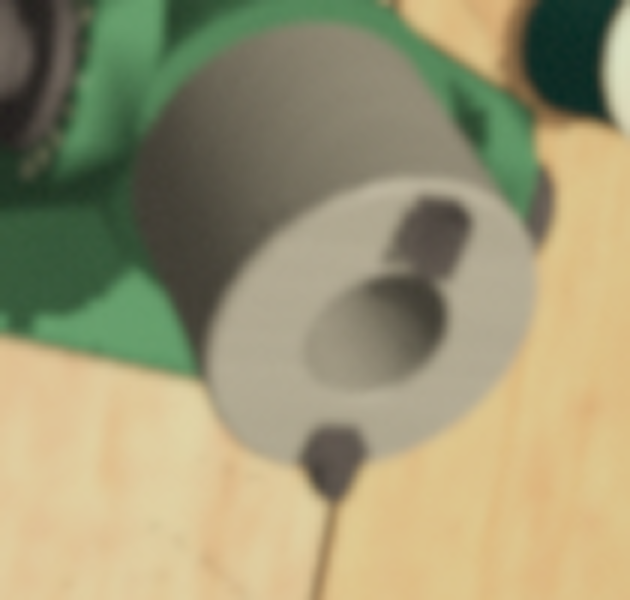

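The side view shows the face rim spanning u 203–538 and v 177–466, the hole u 303–447 and v 273–392, and the dogs at (430,237) and (334,462). I'll fit both views jointly.

```bash
python3 - <<'E'
s=open("fit1.py").read()
s=s.replace('mt=eyes','m2,i2=pickle.load(open("w2.pkl","rb")); mt=eyes').replace('    return np','''    q=lambda u,v:np.array([u/6+370-.42,v/6+119-.42])
    C=circ("wrist",m2,c,F,31); r+=[C[:,0].min()-q(203,0)[0],C[:,0].max()-q(538,0)[0],C[:,1].min()-q(0,177)[1],C[:,1].max()-q(0,466)[1]]
    C=circ("wrist",m2,c,F,12.8); r+=[C[:,0].min()-q(303,0)[0],C[:,0].max()-q(447,0)[0],C[:,1].min()-q(0,273)[1],C[:,1].max()-q(0,392)[1]]
    r+=list(hullc("wrist",m2,c,F,1)-q(430,237)); r+=list(hullc("wrist",m2,c,F,-1)-q(334,462))
    return np''').replace(",0],x_s",",10],x_s")
open("fit2.py","w").write(s)
E
python3 fit2.py
```

```text
[ 496.57 -142.44  146.63  -10.83   26.07   10.02] 3.6715829588994984
[ 0.3  -0.46  0.25 -0.93  0.34 -0.94  0.63  0.37 -0.16 -0.07  0.14 -0.31
 -0.91 -0.55  0.1  -0.35 -0.2  -0.03  0.17  0.02  0.74  0.8   0.45 -0.55
  0.17  0.22  1.06 -0.16  0.1  -0.4  -0.01]
[ 496.58 -142.54  146.12  -10.92   26.32   12.01] 3.8116452054110384
[-0.32 -0.43  1.01 -1.01  0.48 -0.88  0.68  0.48 -0.08 -0.07  0.07 -0.3
 -0.91 -0.56 -0.18 -0.32  0.07 -0.02  0.01 -0.17  0.71  0.55  0.27 -0.74
  0.08  0.03  0.19 -0.27  0.55 -0.6  -0.06]
[[ 0.9   0.   -0.44]
 [ 0.04  1.    0.08]
 [ 0.43 -0.09  0.9 ]]
sd [ 0.22  0.2   0.26  1.36  0.08 55.77]
```

The fit puts the face at (496.6, -142.5, 146.4) with a 26° lean. The dogs are spun about 10.5° out of the lean plane. The tool can only point down, so the chuck has to pivot in the pads about the horizontal tilt axis. That needs the dogs in the lean plane, so I'll first nudge the braked spindle round by pushing the far dog sideways with the closed fingers.

Run:
```python
from h import *
go((512,-114.9,190),-10.8)
```

```text
dp [ 33.9 143.5  38.3] twist 10.918521290934791 rows 3.652854820162483
```

```bash
python3 -m jog '{"dp":[[8,36,10],[16,72,20],[25,108,30],[34,143.5,38],[34,143.5,38],[34,143.5,38],[34,143.5,38],[34,143.5,38]],"twist":[3,6,9,10.9,10.9,10.9,10.9,10.9],"claw":[1,1,1,1,1,1,1,1]}'
python3 - <<'E'
from h import *
go((512,-114.9,158.5),-10.8)
E
```

```text
t: 2.62
eef_pos: [511.9, -117.0, 192.1]
tcp_rot: [3.141, -0.0, -0.19]
ft_force: [0.3, 0.0, 0.5]
opening: 0.495
dp [-0.3 -2.1 33.6] twist -0.09300562100423804 rows 0.8071054577044593
```

```bash
python3 -m jog '{"dp":[[0,0,0],[0,-1,0],[0,-2,0],[0,-2,0],[0,-2,0],[0,-2,0],[0,-2,16],[0,-2,16]],"twist":[0,0,0,0,0,0,0,0],"claw":[1,1,1,1,1,1,1,1]}'
python3 - <<'E'
from h import *
go((512,-114.9,158.5),-10.8)
E
```

```text
t: 3.28
eef_pos: [511.9, -114.5, 174.0]
tcp_rot: [-3.141, 0.003, -0.19]
ft_force: [-0.5, -0.6, -0.1]
opening: 0.011
dp [ 0.2  0.4 15.5] twist -0.07577731254340847 rows 0.37067813937879446
```

```bash
python3 -m jog '{"dp":[[0,0,8],[0,0,15],[0,0,15],[0,0,15],[0,2,15],[0,4,15]],"twist":[0,0,0,0,0,0],"claw":[1,1,1,1,1,1]}'; python3 -m jog '{"dp":[[0,2,0],[0,4,0],[0,5.5,0],[0,7,0],[0,8.5,0],[0,10,0],[0,10,0],[0,10,0]],"twist":[0,0,0,0,0,0,0,0],"claw":[1,1,1,1,1,1,1,1]}'
```

```text
t: 3.78
eef_pos: [512.1, -118.9, 161.0]
tcp_rot: [3.141, -0.001, -0.19]
ft_force: [-0.6, -0.8, 0.4]
opening: 0.006
t: 4.45
eef_pos: [510.0, -128.6, 160.6]
tcp_rot: [3.142, 0.0, -0.19]
ft_force: [-0.4, 0.5, 0.6]
opening: 0.004
```

Run:
```python
from h import *
m=eyes.camera_model("wrist"); i=eyes.read_camera("wrist")[:,:,::-1]
import pickle; pickle.dump((m,i),open("w3.pkl","wb"))
a=proj("wrist",(505,-140,155),m); print(a); x,y=int(a[0]-55),int(a[1]-50); print(x,y)
cv2.imwrite("pics/w3.png",cv2.resize(i[y:y+100,x:x+110],(660,600),interpolation=cv2.INTER_CUBIC))
```

```text
[276.20153123 233.6225027 ]
221 183
```

View pics/w3.png

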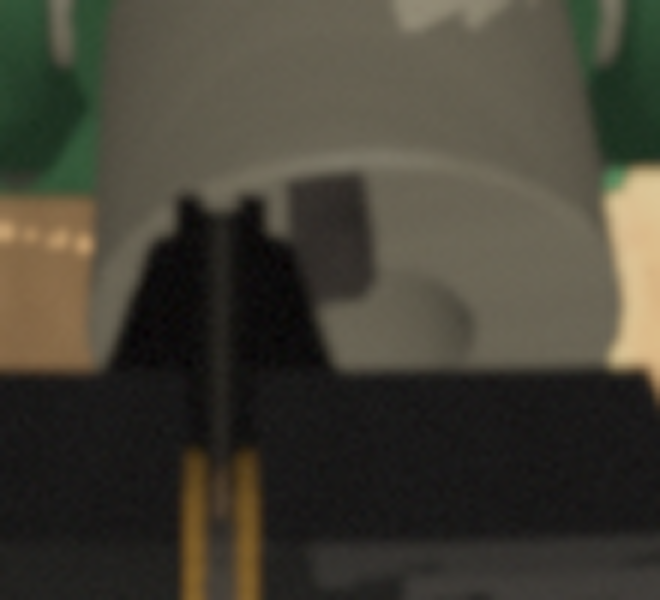

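The view shows the fingertip about 2.5 mm short of the far dog (tip right edge at u 265, dog left edge at u 290). The tips are thinner than I assumed, so I'll keep pushing.

```bash
python3 -m jog '{"dp":[[0,0,1.5],[0,1,1.5],[0,2,1.5],[0,3,1.5],[0,4,1.5],[0,4.5,1.5]],"twist":[0,0,0,0,0,0],"claw":[1,1,1,1,1,1]}'; python3 -m jog '{"dp":[[0,0.7,0],[0,1.4,0],[0,2,0],[0,2.5,0],[0,2.5,0]],"twist":[0,0,0,0,0],"claw":[1,1,1,1,1]}'
```

```text
t: 5.0
eef_pos: [509.4, -131.2, 159.4]
tcp_rot: [-3.139, -0.0, -0.19]
ft_force: [2.4, 16.8, 7.8]
opening: -0.001
t: 5.42
eef_pos: [509.5, -133.4, 159.7]
tcp_rot: [-3.139, -0.001, -0.19]
ft_force: [4.6, 17.3, 7.3]
opening: 0.006
```

```bash
python3 -m jog '{"dp":[[0,0.7,0],[0,1.4,0],[0,2,0],[0,2.4,0],[0,2.4,0]],"twist":[0,0,0,0,0],"claw":[1,1,1,1,1]}'; python3 -m jog '{"dp":[[0,-4,0],[0,-8,-5],[0,-8,-40],[0,15,-80],[0,15,-110],[0,15,-110]],"twist":[0,0,0,0,0,0],"claw":[1,1,1,1,1,1]}'
python3 - <<'E'
from h import *
go((440,-150,330),0)
m=eyes.camera_model("wrist"); i=eyes.read_camera("wrist")[:,:,::-1]
import pickle; pickle.dump((m,i),open("w4.pkl","wb"))
a=proj("wrist",(500,-143,148),m); print(a); x,y=int(a[0]-45),int(a[1]-40); print(x,y)
cv2.imwrite("pics/w4.png",cv2.resize(i[y:y+80,x:x+90],(675,600),interpolation=cv2.INTER_CUBIC))
E
```

```text
t: 5.83
eef_pos: [509.5, -135.7, 159.9]
tcp_rot: [-3.138, -0.003, -0.19]
ft_force: [5.9, 18.5, 8.6]
opening: 0.004
t: 6.33
eef_pos: [507.1, -153.8, 275.3]
tcp_rot: [3.139, -0.009, -0.191]
ft_force: [-0.0, -0.1, 0.9]
opening: 0.002
dp [-66.1   9.1 -55.3] twist -10.926609738462133 rows 2.0787479143490226
[248.16294097 189.37348608]
203 149
```

View pics/w4.png

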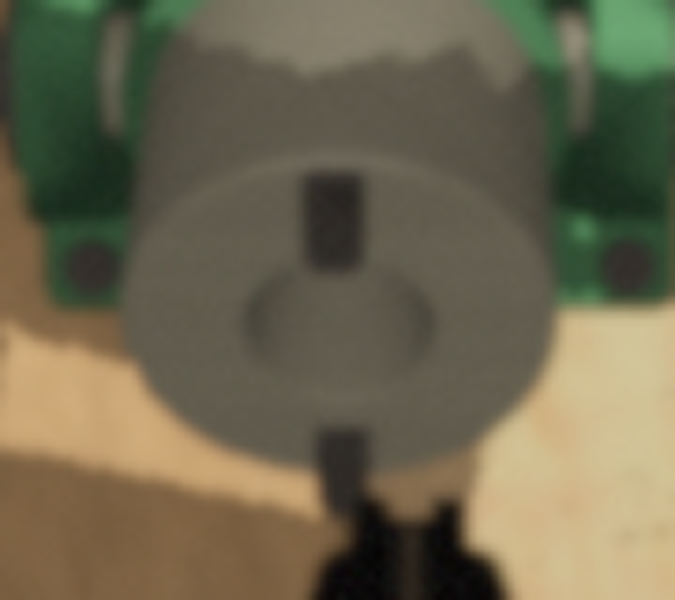

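The view shows the dogs (333,222) and (342,470) now almost in the lean plane. I'll refit with this picture included.

```bash
python3 - <<'E'
s=open("fit2.py").read()
s=s.replace('mt=eyes','m4,i4=pickle.load(open("w4.pkl","rb")); mt=eyes').replace('    return np','''    c,F=frame([*p[:5],p[6]]); q=lambda u,v:np.array([u/7.5+203-.43,v/7.5+149-.43])
    C=circ("wrist",m4,c,F,31); r+=[C[:,0].min()-q(122,0)[0],C[:,0].max()-q(553,0)[0],C[:,1].min()-q(0,152)[1],C[:,1].max()-q(0,470)[1]]
    C=circ("wrist",m4,c,F,12.8); r+=[C[:,0].min()-q(245,0)[0],C[:,0].max()-q(433,0)[0]]
    r+=list(hullc("wrist",m4,c,F,1)-q(333,222)); r+=list(hullc("wrist",m4,c,F,-1)-q(342,472))
    return np''').replace(",10],x_scale=[5,5,5,3,5,5]",",10,0],x_scale=[5,5,5,3,5,5,5]").replace("(25,40)","(25,)")
open("fit4.py","w").write(s)
E
python3 fit4.py
python3 - <<'E'
from h import *
go((480,200,275),0)
E
```

```text
[ 496.74 -142.55  146.2   -10.8    26.55    2.61    5.24] 28.84271375214072
[ 3.12 -0.26 -2.17 -1.43  0.47 -0.87  0.59  0.48 -0.07 -0.18 -0.08 -0.29
 -0.9  -0.63  1.17 -0.27 -1.25 -0.17  0.06 -0.07  0.64  0.34  0.34 -0.65
 -0.03 -0.13  3.53  0.19 -2.52 -1.07  0.2   1.54  0.24  0.52  1.02  0.25
 -1.41 -0.63  2.58 -1.1  -0.  ]
[[ 0.89  0.15 -0.44]
 [-0.12  0.99  0.08]
 [ 0.45 -0.02  0.89]]
sd [ 0.19  0.14  0.21  1.36  0.99 58.9  94.63]
dp [ -92.7 -341.7   -3.8] twist -10.91919237173434 rows 8.491215305256999
```

```bash
sed -i 's/x_scale=/diff_step=1e-3,x_scale=/; s/,10,0\]/,10,2]/' fit4.py; python3 fit4.py
```

```text
[ 496.68 -142.12  146.72  -11.08   26.29   10.97    0.48] 5.599690145715946
[-0.28 -0.51  0.23 -1.02  0.07 -1.22  0.58  0.1  -0.44 -0.14  0.04 -0.41
 -1.01 -0.6  -0.12 -0.38 -0.21 -0.07 -0.09 -0.11  0.68  0.67  0.22 -0.72
  0.1   0.12  0.61 -0.23  0.12 -0.5  -0.24  1.18  0.41  0.9   0.6  -0.13
  0.26 -0.54  0.28 -0.68 -0.14]
[[ 0.9   0.02 -0.43]
 [ 0.02  1.    0.09]
 [ 0.43 -0.08  0.9 ]]
sd [0.21 0.2  0.54 1.34 0.71 1.52 1.74]
```

```bash
python3 -m jog '{"dp":[[-11,-42,0],[-22,-84,0],[-33,-126,0],[-44,-168,0],[-55,-210,0],[-66,-252,0],[-77,-294,0],[-88,-330,0]],"twist":[-2,-4,-6,-8,-10.9,-10.9,-10.9,-10.9],"claw":[-1,-1,-1,-1,-1,-1,-1,-1]}'
python3 - <<'E'
from h import *
go((450,355,230),8)
E
```

```text
t: 7.05
eef_pos: [481.1, 182.2, 268.0]
tcp_rot: [3.141, 0.002, 0.0]
ft_force: [1.4, -1.0, -0.3]
opening: 0.508
dp [ -30.9 -172.9   38. ] twist -7.9773268626617835 rows 4.308557252882837
```

```bash
python3 -m jog '{"dp":[[-7,-40,8],[-14,-80,16],[-21,-120,24],[-28,-160,32],[-31,-173,38],[-31,-173,38],[-31,-173,38]],"twist":[-2,-4,-6,-8,-8,-8,-8],"claw":[-1,-1,-1,-1,-1,-1,-1]}'
python3 - <<'E'
from h import *
m=eyes.camera_model("wrist"); i=eyes.read_camera("wrist")[:,:,::-1]
import pickle; pickle.dump((m,i),open("w5.pkl","wb"))
a=proj("wrist",(489,358,90),m); print(a); x,y=int(a[0]-55),int(a[1]-50); print(x,y)
cv2.imwrite("pics/w5.png",cv2.resize(i[y:y+100,x:x+120],(720,600),interpolation=cv2.INTER_CUBIC))
E
```

```text
t: 7.63
eef_pos: [450.3, 353.0, 229.8]
tcp_rot: [3.14, 0.002, 0.141]
ft_force: [1.6, -1.0, 1.2]
opening: 0.975
[257.40888577 140.45573964]
202 90
```

View pics/w5.png

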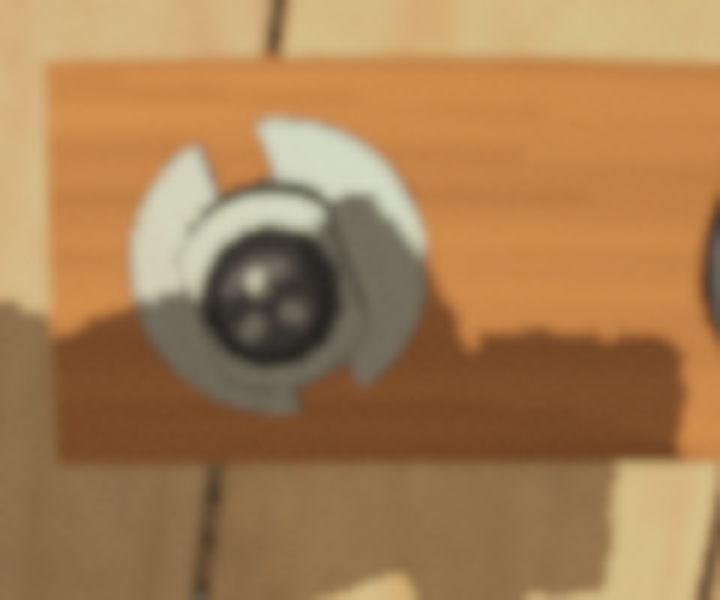

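The view shows the flange centred at crop (279,266), the nose at (271,298), and the slots along (330,395)→(238,150).

Run:
```python
from h import *
import pickle; m,i=pickle.load(open("w5.pkl","rb"))
q=lambda u,v:np.array([u/6+202-.42,v/6+90-.42])
F=atz("wrist",q(279,266),66,m); print("flange",F,"nose",atz("wrist",q(271,298),119,m))
for a,b in [((131,266),(427,266)),((279,117),(279,415))]: print(np.linalg.norm(atz("wrist",q(*a),66,m)-atz("wrist",q(*b),66,m)))
A,B=atz("wrist",q(330,395),66,m),atz("wrist",q(238,150),66,m); d=B-A; y=np.degrees(np.arctan2(d[1],d[0])); print("yaw",y)
go((F[0],F[1],140),y)
```

```text
flange [491.62615912 368.87514832  66.        ] nose [492.73215421 368.80520851 119.        ]
55.49461007448438
56.52343685733252
yaw 28.175344806173122
dp [ 42.8 -10.8  90.4] twist -20.158844769589535 rows 2.412681278415893
```

```bash
python3 -m jog '{"dp":[[14,-4,25],[28,-7,55],[42,-10,80],[43.3,-10.8,90],[43.3,-10.8,90],[43.3,-10.8,90]],"twist":[-6,-13,-20.2,-20.2,-20.2,-20.2],"claw":[-1,-1,-1,-1,-1,-1]}'
python3 - <<'E'
from h import *
go((492.1,368.9,73),28.2)
E
```

```text
t: 8.18
eef_pos: [492.5, 368.7, 141.6]
tcp_rot: [3.141, 0.001, 0.487]
ft_force: [-1.5, -0.7, -0.4]
opening: 0.996
dp [-0.2 -0.4 68.6] twist -0.2812205340274545 rows 1.646129364187712
```

```bash
python3 -m jog '{"dp":[[0,0,25],[0,0,50],[0,0,67],[0,0,67],[0,0,67]],"twist":[0,0,0,0,0],"claw":[-1,-1,-1,-1,-1]}'; python3 -m jog '{"dp":[[0,0,0],[0,0,0],[0,0,0],[0,0,0],[0,0,0],[0,0,0],[0,0,0],[0,0,0]],"twist":[0,0,0,0,0,0,0,0],"claw":[1,1,1,1,1,1,1,1]}';python3 -m jog '{"dp":[[0,0,0],[0,0,0],[0,0,0],[0,0,0],[0,0,0],[0,0,0]],"twist":[0,0,0,0,0,0],"claw":[1,1,1,1,1,1]}'
```

```text
t: 8.6
eef_pos: [492.6, 369.6, 75.6]
tcp_rot: [3.142, -0.001, 0.49]
ft_force: [0.2, -0.1, 0.7]
opening: 1.005
t: 9.27
eef_pos: [492.4, 369.7, 74.1]
tcp_rot: [3.142, 0.0, 0.492]
ft_force: [-0.8, 0.3, 0.1]
opening: 0.497
t: 9.77
eef_pos: [492.4, 369.7, 74.0]
tcp_rot: [3.142, 0.0, 0.492]
ft_force: [0.2, 1.6, -0.3]
opening: 0.273
```

The fingers closed to 26 mm, which matches the flats. I'll lift the chuck and carry it to the head.

```bash
python3 -m jog '{"dp":[[0,0,-10],[0,0,-30],[0,0,-60],[0,0,-95],[0,0,-130],[0,0,-160],[0,0,-180],[0,0,-188]],"twist":[0,0,0,0,0,0,0,0],"claw":[1,1,1,1,1,1,1,1]}'
python3 - <<'E'
from h import *
go((495,-142,262),-11)
E
```

```text
t: 10.43
eef_pos: [492.8, 370.0, 265.9]
tcp_rot: [-3.142, -0.004, 0.493]
ft_force: [-0.4, -0.5, -3.9]
opening: 0.268
dp [-240.2  452.2    2.8] twist 39.221670747437656 rows 12.27802907606807
```

```bash
python3 -m jog '{"dp":[[-8,15,0],[-24,46,0],[-42,80,0],[-60,114,0],[-78,148,0],[-96,182,0],[-114,216,0],[-132,250,0]],"twist":[2,6,12,18,24,30,36,39],"claw":[1,1,1,1,1,1,1,1]}'
python3 - <<'E'
from h import *
go((495,-142,250),-11)
E
```

```text
t: 11.1
eef_pos: [493.4, 85.3, 261.4]
tcp_rot: [3.141, 0.002, -0.194]
ft_force: [1.3, 0.2, -4.0]
opening: 0.272
dp [ 45.4 222.7  11.5] twist -0.109551917659644 rows 5.456936040763995
```

```bash
python3 -m jog '{"dp":[[8,38,2],[16,76,4],[24,114,6],[31,152,8],[38,186,10],[43,212,11],[45.4,223,11],[45.4,223,11]],"twist":[0,0,0,0,0,0,0,0],"claw":[1,1,1,1,1,1,1,1]}'
python3 - <<'E'
from h import *
go((495.1,-141.9,188),-11)
m=eyes.camera_model("wrist"); i=eyes.read_camera("wrist")[:,:,::-1]
import pickle; pickle.dump((m,i),open("w6.pkl","wb"))
cv2.imwrite("pics/w6.png",cv2.resize(i[130:310,140:380],(800,600),interpolation=cv2.INTER_CUBIC))
E
```

```text
t: 11.77
eef_pos: [496.8, -142.4, 250.3]
tcp_rot: [-3.142, 0.002, -0.191]
ft_force: [-0.0, 0.3, -5.0]
opening: 0.274
dp [-1.6 -0.2 62.3] twist 0.053784118194471375 rows 1.494235566567613
```

View pics/w6.png

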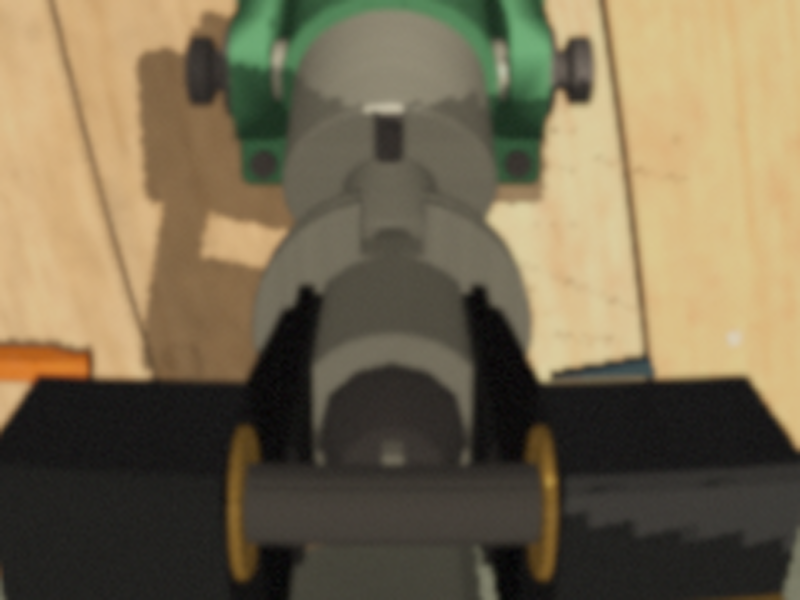

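The view shows the slot (391,225) lined up with the far dog (388,135), and the chuck hanging upright. Next I'll lower its tip into the mouth.

```bash
python3 -m jog '{"dp":[[-1.6,0,20],[-1.6,0,38],[-1.6,0,48],[-1.6,0,55],[-1.6,0,60],[-1.6,0,62],[-1.6,0,62]],"twist":[0,0,0,0,0,0,0],"claw":[1,1,1,1,1,1,1]}'
python3 - <<'E'
from h import *
s=readout.state(); c=np.array([496.7,-142.2,146.6]);l=np.array([.982,-.191,0]);h=np.array([.191,.982,0])
print("s",(s["eef_pos"]-c)@l,"lat",(s["eef_pos"]-c)@h)
E
```

```text
t: 12.4
eef_pos: [497.5, -140.6, 190.1]
tcp_rot: [3.14, -0.005, -0.188]
ft_force: [4.7, -2.8, -2.6]
opening: 0.268
s 0.5075164702122998 lat 1.753458355835148
```

```bash
python3 -m jog '{"dp":[[-4,0,0],[-8,0,0],[-12,0,0],[-16,0,0.5],[-20,0,1],[-24,0,2],[-28,0,3],[-32,0,4]],"twist":[0,0,0,0,0,0,0,0],"claw":[1,1,1,1,1,1,1,1]}'
python3 - <<'E'
from h import *
s=readout.state(); c=np.array([496.7,-142.2,146.6]);l=np.array([.982,-.191,0]);h=np.array([.191,.982,0])
print("s",(s["eef_pos"]-c)@l,"lat",(s["eef_pos"]-c)@h,s["moment"])
m=eyes.camera_model("wrist"); i=eyes.read_camera("wrist")[:,:,::-1]; sc=eyes.read_camera("scene")[:,:,::-1]
a=proj("scene",(485,-142,170)); x,y=int(a[0]-35),int(a[1]-45); print(x,y)
w=np.zeros((600,800,3),np.uint8)
w[:300,:400]=cv2.resize(i[130:310,140:380],(400,300),interpolation=cv2.INTER_CUBIC)
w[:,400:]=cv2.resize(sc[y:y+90,x:x+60],(400,600),interpolation=cv2.INTER_CUBIC); cv2.imwrite("pics/w7.png",w)
E
```

```text
t: 13.07
eef_pos: [464.9, -134.3, 186.0]
tcp_rot: [3.141, -0.003, -0.188]
ft_force: [2.0, -1.9, 2.2]
opening: 0.275
s -32.77232775231993 lat 1.645065778732101 [-0.55416452 -0.87425243  0.00734897]
275 110
```

View pics/w7.png

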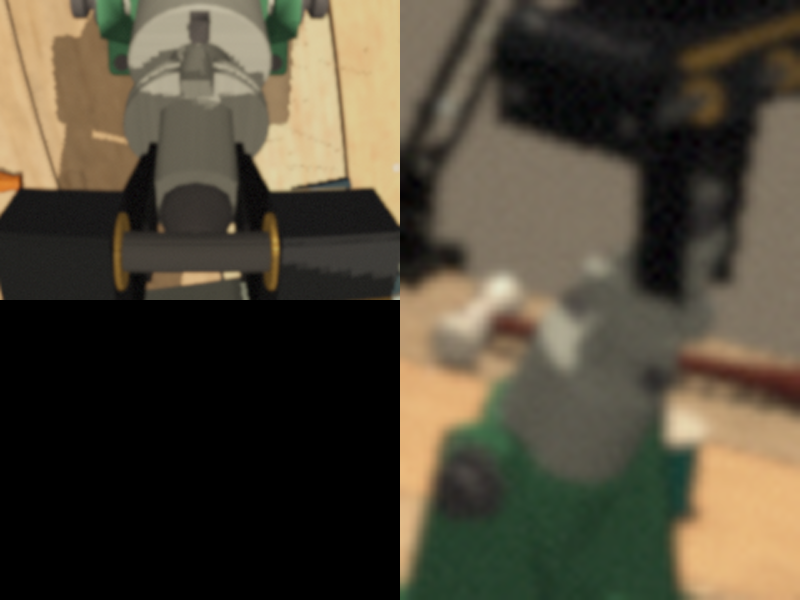

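The chuck has pivoted to match the spindle's lean, with the shank tip in the mouth and the slot over the far dog. I'll centre it and lower it along the axis.

```bash
python3 -m jog '{"dp":[[2,0.5,0],[4,1,0],[5.5,1,3],[7,1,6],[8.5,1,9],[10,1,12],[11,1,14],[11,1,14]],"twist":[0,0,0,0,0,0,0,0],"claw":[1,1,1,1,1,1,1,1]}'
cat > st.py <<'E'
from h import *
s=readout.state(); c=np.array([496.7,-142.2,146.6]);l=np.array([.982,-.191,0]);h=np.array([.191,.982,0])
print("s",((s["eef_pos"]-c)@l).round(1),"lat",((s["eef_pos"]-c)@h).round(1),"z",s["eef_pos"][2].round(1),s["moment"].round(2),"goal s -16.4 z 160.8")
E
python3 st.py
```

```text
t: 13.83
eef_pos: [474.8, -137.2, 170.5]
tcp_rot: [-3.141, 0.001, -0.188]
ft_force: [-0.6, -0.8, -3.9]
opening: 0.271
s -22.5 lat 0.7 z 170.5 [ 0.1   0.03 -0.01] goal s -16.4 z 160.8
```

```bash
python3 -m jog '{"dp":[[1.5,0.5,1.5],[2.5,0.5,3],[3.3,0.5,4.5],[4,0.5,6],[4.7,0.5,7.5],[5.4,0.5,9],[5.4,0.5,9]],"twist":[0,0,0,0,0,0,0],"claw":[1,1,1,1,1,1,1]}'; python3 st.py
```

```text
t: 14.42
eef_pos: [479.1, -138.6, 162.9]
tcp_rot: [3.141, 0.002, -0.188]
ft_force: [-10.9, 1.6, 9.7]
opening: 0.272
s -18.0 lat 0.2 z 162.9 [0.23 1.64 0.02] goal s -16.4 z 160.8
```

Run:
```python
from h import *
i=eyes.read_camera("wrist")[:,:,::-1]; sc=eyes.read_camera("scene")[:,:,::-1]
w=np.zeros((600,800,3),np.uint8)
w[:,:400]=cv2.resize(i[150:270,210:290],(400,600),interpolation=cv2.INTER_CUBIC)
w[:,400:]=cv2.resize(sc[140:200,280:320],(400,600),interpolation=cv2.INTER_CUBIC); cv2.imwrite("pics/w8.png",w)
```

```text
(no output)
```

View pics/w8.png

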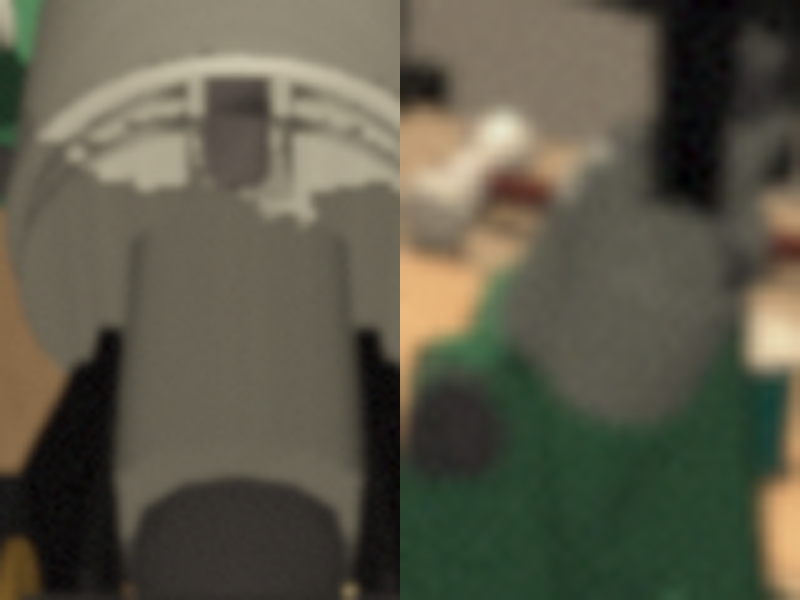

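The view shows the dog centred in the slot and the flange within about 2 mm of the face. I'll relieve the sideways force and press down a little.

```bash
python3 -m jog '{"dp":[[-1,0,0],[-1.5,0,0.5],[-1.5,0,1],[-1.5,0,1.5],[-1.5,0,2],[-1.5,0,2]],"twist":[0,0,0,0,0,0],"claw":[1,1,1,1,1,1]}'; python3 st.py
```

```text
t: 15.02
eef_pos: [478.9, -138.6, 162.6]
tcp_rot: [3.141, -0.003, -0.188]
ft_force: [-11.8, 3.3, 29.7]
opening: 0.271
s -18.2 lat 0.1 z 162.6 [0.69 1.68 0.01] goal s -16.4 z 160.8
```

```bash
python3 -m jog '{"dp":[[1,0,0],[2,0,0],[1,0,0],[-1,0,0],[-2,0,0],[-1,0,0],[0,0,0],[0,0,0]],"twist":[0,0,0,0,0,0,0,0],"claw":[1,1,1,1,1,1,1,1]}'; python3 st.py;  python3 -m jog '{"dp":[[0,0,-1],[0,0,-2],[0,0,-2],[0,0,-2],[0,0,-2]],"twist":[0,0,0,0,0],"claw":[1,1,1,1,1]}'; python3 st.py
```

```text
t: 15.68
eef_pos: [477.8, -138.5, 161.5]
tcp_rot: [3.141, 0.001, -0.188]
ft_force: [-12.9, 0.9, 21.8]
opening: 0.272
s -19.3 lat -0.0 z 161.5 [ 0.16  2.04 -0.08] goal s -16.4 z 160.8
t: 16.1
eef_pos: [478.8, -138.6, 162.2]
tcp_rot: [3.141, -0.0, -0.188]
ft_force: [-1.6, 0.0, -0.5]
opening: 0.274
s -18.3 lat 0.1 z 162.2 [-0.03  0.09  0.01] goal s -16.4 z 160.8
```

Forces are relaxed. I'll release, retreat straight up and check.

```bash
python3 -m jog '{"dp":[[0,0,0],[0,0,0],[0,0,0],[0,0,0],[0,0,0],[0,0,0],[0,0,0],[0,0,0]],"twist":[0,0,0,0,0,0,0,0],"claw":[0,-0.3,-1,-1,-1,-1,-1,-1]}'; python3 -m jog '{"dp":[[0,0,-10],[0,0,-30],[0,0,-60],[-10,0,-90],[-25,0,-110],[-40,0,-120],[-40,0,-120]],"twist":[0,0,0,0,0,0,0],"claw":[-1,-1,-1,-1,-1,-1,-1]}'
python3 - <<'E'
from h import *
import pickle
m=eyes.camera_model("wrist"); i=eyes.read_camera("wrist")[:,:,::-1]; sc=eyes.read_camera("scene")[:,:,::-1]
pickle.dump((m,i,sc),open("w9.pkl","wb"))
a=proj("wrist",(490,-142,160),m); x,y=int(a[0]-40),int(a[1]-60); print(x,y)
w=np.zeros((600,800,3),np.uint8)
w[:,:400]=cv2.resize(i[y:y+120,x:x+80],(400,600),interpolation=cv2.INTER_CUBIC)
w[:,400:]=cv2.resize(sc[135:225,265:325],(400,600),interpolation=cv2.INTER_CUBIC); cv2.imwrite("pics/w9.png",w)
E
```

```text
t: 16.77
eef_pos: [478.6, -138.5, 162.1]
tcp_rot: [3.142, -0.0, -0.188]
ft_force: [-0.3, 0.2, -0.0]
opening: 0.776
t: 17.35
eef_pos: [438.2, -130.7, 284.4]
tcp_rot: [3.141, -0.003, -0.188]
ft_force: [0.2, -0.9, -0.1]
opening: 1.0
218 69
```

View pics/w9.png

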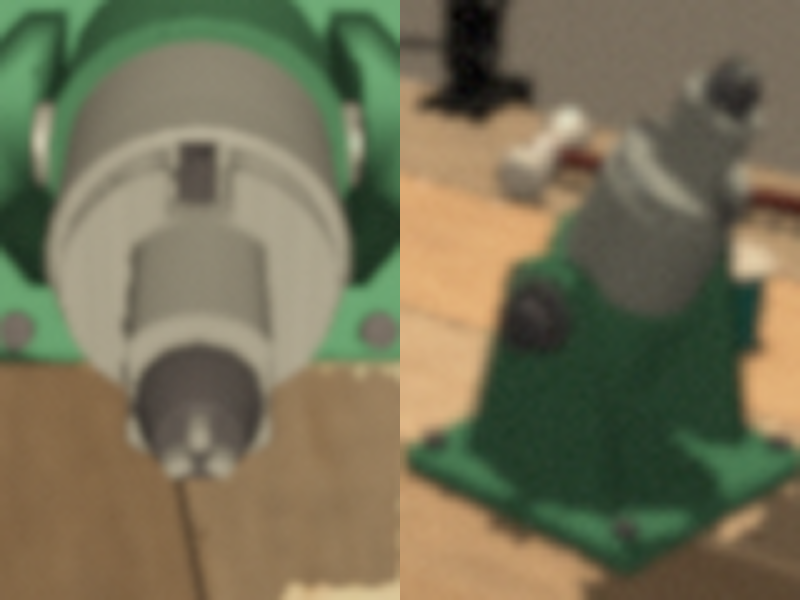

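Run:
```python
from fit import *
np.set_printoptions(precision=0,suppress=True)
m,i,sc=pickle.load(open("w9.pkl","rb"))
c,F=frame([496.68,-142.12,146.72,-11.08,26.29,0.5])
for d in(0,2,4):
  for dt in(-4,0,4):
    G=F@Ro.from_euler('y',dt,degrees=True).as_matrix()
    o=[]
    for h,r in((10,28),(46,17),(65,12)):
        C=(circ("wrist",m,c+G@[0,0,d+h],G,r)+.42-[218,69])*5; o+=[C[:,0].min(),C[:,0].max(),C[:,1].min(),C[:,1].max()]
    print(d,dt,np.array(o))
C=(circ("wrist",m,c,F,31)+.42-[218,69])*5; print("face",C.min(0),C.max(0))
```

```text
0 -4 [ 59. 339. 174. 401. 106. 292. 334. 477. 130. 269. 426. 528.]
0 0 [ 59. 339. 166. 404. 105. 293. 315. 468. 129. 269. 401. 512.]
0 4 [ 59. 339. 159. 407. 104. 294. 295. 458. 128. 270. 375. 495.]
2 -4 [ 59. 339. 180. 407. 105. 293. 340. 484. 129. 269. 433. 536.]
2 0 [ 58. 340. 171. 410. 104. 294. 321. 475. 128. 270. 408. 520.]
2 4 [ 58. 340. 163. 412. 104. 294. 301. 464. 127. 270. 382. 501.]
4 -4 [ 58. 340. 185. 413. 105. 293. 347. 491. 129. 269. 441. 544.]
4 0 [ 58. 340. 176. 415. 104. 294. 327. 481. 128. 270. 415. 527.]
4 4 [ 57. 341. 167. 417. 103. 295. 306. 470. 127. 271. 388. 508.]
face [ 48. 130.] [350. 389.]
```

Run:
```python
from fit import *
m,i,sc=pickle.load(open("w9.pkl","rb"))
c,F=frame([496.68,-142.12,146.72,-11.08,26.29,0.5])
g=cv2.resize(i,None,fx=5,fy=5,interpolation=cv2.INTER_CUBIC).max(2)[69*5:,218*5:]
for u in(110,140,260,290):
    p=[]
    for h,r in((0,31),(0,28),(10,28)):
        C=(circ("wrist",m,c+F@[0,0,h],F,r)+.42-[218,69])*5; C=C[C[:,1]<C[:,1].mean()]; k=np.argmin(abs(C[:,0]-u)); p.append(int(C[k,1]))
    print(u,"pred face edge, flange bottom, flange top",p, g[100:240:5,u].tolist())
```

```text
110 pred face edge, flange bottom, flange top [155, 171, 194] [122, 124, 124, 124, 125, 126, 125, 126, 127, 132, 145, 160, 170, 169, 158, 145, 137, 138, 146, 159, 168, 172, 172, 172, 171, 172, 172, 172]
140 pred face edge, flange bottom, flange top [140, 155, 177] [134, 135, 134, 134, 134, 133, 137, 149, 167, 174, 170, 160, 154, 153, 152, 156, 165, 169, 171, 172, 172, 171, 172, 171, 171, 171, 169, 160]
260 pred face edge, flange bottom, flange top [140, 156, 177] [138, 139, 139, 137, 137, 137, 138, 148, 165, 174, 172, 164, 158, 156, 154, 155, 162, 169, 171, 171, 171, 171, 172, 171, 171, 171, 170, 164]
290 pred face edge, flange bottom, flange top [157, 173, 193] [128, 129, 130, 131, 130, 131, 132, 131, 130, 133, 142, 156, 168, 171, 166, 157, 150, 148, 149, 155, 164, 169, 171, 171, 171, 171, 170, 171]
```

```bash
python3 -c "
from cell import job_done,readout; print(readout.state()['ft_force']); print(job_done())"
```

```text
[0.66421065 0.63042211 0.36493798]
the job is handed in; nothing more can be done
None
```

I took the chuck out of the rack and fitted it into the spindle with its slots over the dogs. I let go gently, backed the gripper off above it and handed the job in at about 17 s.

- **How it was done:** The dogs were about 11° out of the lean plane, and the tool can only point straight down. I first turned the braked spindle with the closed fingertips (about 18 N) until the dogs lined up to about 0.5°. I then gripped the chuck on its flats (26 mm opening), pivoted it in the pads against the socket mouth, and lowered it along the spindle axis.
- **Last checks:** The final close-up shows a dog in its slot and the chuck leaning with the spindle. The flange edges are within about 1 mm of where a fully seated flange should appear. The force after backing off is near zero, so the gripper is clear.
- **What disagreed:** When seated, the gripper read 1.5 to 2.4 mm above my calculated home height. It sank only about 0.5 mm along the axis when I wiggled it under 20–35 N, and I take the rest as measurement and calibration error, inside the 4.5 mm limit.
- **Not re-checked:** I did not look again at the centre, jar, screwdriver and spool after the lift. The arm passed clear of them and I saw no unexpected contact forces.
- **Budget:** I viewed 13 pictures against the budget of 10.

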